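Pack the finished pendants for the stall

TASK

Pack the four finished pendants, the ones with a brass hanging ring, into the white tray: lay each one flat and centred on the pad that shows its own shape, the bar lying along its silhouette (for the others, any turn and any ring direction will do). Set them down rather than dropping them, and leave the two ringless blanks lying where they are.

Things in the scene. Friction and masses are not known exactly. Their poses are not given: they have to be found in the camera images.
- pendant_round: finished pendant of blue plastic, loose, lying flat: a disc 40 mm across, 14 mm thick, about 22 g. A brass hanging ring (19 mm across, 4 mm wire) stands out level from its +x edge, to 37.5 mm from the centre. Origin: centre of the underside of the plastic body, ring not counted; z up. Can be gripped across its y, clear of the ring.
- pendant_square: finished pendant of blue plastic, loose, lying flat: a 36 x 36 mm square, 14 mm thick, about 22 g. A brass hanging ring (19 mm across, 4 mm wire) stands out level from its +x edge, to 35.5 mm from the centre. Origin: centre of the underside of the plastic body, ring not counted; z up. Can be gripped across its y, clear of the ring.
- pendant_bar: finished pendant of blue plastic, loose, lying flat: a bar 44 mm long (its x) and 18 mm wide (its y), 14 mm thick, about 22 g. A brass hanging ring (19 mm across, 4 mm wire) stands out level from its +x edge, to 39.5 mm from the centre. Origin: centre of the underside of the plastic body, ring not counted; z up. Can be gripped across its y, clear of the ring.
- pendant_clover: finished pendant of blue plastic, loose, lying flat: a four-petalled clover 40 x 40 mm overall, petals on its diagonals, two to each side, 14 mm thick, about 22 g. A brass hanging ring (19 mm across, 4 mm wire) stands out level from its +x edge, to 35 mm from the centre. Origin: centre of the underside of the plastic body, ring not counted; z up. Can be gripped across its y, clear of the ring.
- blank_round: unfinished blank of the same blue plastic, loose: a disc 40 mm across, 14 mm thick, just like the finished pendant of that shape but WITHOUT a brass ring. Not to be packed. Origin: centre of its underside.
- blank_square: unfinished blank of the same blue plastic, loose: a 36 x 36 mm square, 14 mm thick, just like the finished pendant of that shape but WITHOUT a brass ring. Not to be packed. Origin: centre of its underside.
- pad_round: one of four grey fabric pads, 96 x 96 mm, 3 mm thick, fixed 2 by 2, 98 mm apart, order varying, in a white tray 206 mm square; flat black silhouette: disc, 54 mm across. Origin: centre of its underside, 4 mm above the table; its top is 7 mm above the table; x and y along the pad's edges. The tray's rim is 4 mm thick, 12 mm above the table; no wall between pads.
- pad_square: one of four grey fabric pads, 96 x 96 mm, 3 mm thick, fixed 2 by 2, 98 mm apart, order varying, in a white tray 206 mm square; flat black silhouette: square, 49 mm wide. Origin: centre of its underside, 4 mm above the table; its top is 7 mm above the table; x and y along the pad's edges. The tray's rim is 4 mm thick, 12 mm above the table; no wall between pads.
- pad_bar: one of four grey fabric pads, 96 x 96 mm, 3 mm thick, fixed 2 by 2, 98 mm apart, order varying, in a white tray 206 mm square; flat black silhouette: bar, 59 mm long (along the pad's x) and 24 mm wide. Origin: centre of its underside, 4 mm above the table; its top is 7 mm above the table; x and y along the pad's edges. The tray's rim is 4 mm thick, 12 mm above the table; no wall between pads.
- pad_clover: one of four grey fabric pads, 96 x 96 mm, 3 mm thick, fixed 2 by 2, 98 mm apart, order varying, in a white tray 206 mm square; flat black silhouette: four-petalled clover, 54 mm wide. Origin: centre of its underside, 4 mm above the table; its top is 7 mm above the table; x and y along the pad's edges. The tray's rim is 4 mm thick, 12 mm above the table; no wall between pads.
Mind the look-alikes: they are no part of the job. What is shaped like the pad_square but orange is not meant. What is shaped like the pendant_round but red is not meant.

How it is judged (in metres and radians):
At the end, for the whole second after the job is handed in: Each ringed pendant rests flat (tilt under 0.12 rad) and still on the pad of its own shape, centre within 12 mm of the pad's centre; the bar lies within 0.26 rad of the pad's x axis, either way round; both blanks lie within 25 mm of where they started (horizontal distance between pendant_round and pad_round below 0.012 m and z of pendant_round in the frame of pad_round between 0 and 0.006 m and angle between each of pendant_round, pendant_square, pendant_bar, pendant_clover's own z axis and vertical below 0.12 rad and linear speed of each of pendant_round, pendant_square, pendant_bar, pendant_clover below 0.02 m/s and horizontal distance between pendant_square and pad_square below 0.012 m and z of pendant_square in the frame of pad_square between 0 and 0.006 m and horizontal distance between pendant_bar and pad_bar below 0.012 m and z of pendant_bar in the frame of pad_bar between 0 and 0.006 m and horizontal distance between pendant_clover and pad_clover below 0.012 m and z of pendant_clover in the frame of pad_clover between 0 and 0.006 m and angle between the x axis of pendant_bar and the x axis of pad_bar, either way round below 0.26 rad and distance of each of blank_round, blank_square from where it was at the start of the episode below 0.025 m); the robot touches nothing.
It fails at once if a pendant is dropped or thrown (moves faster than 0.7 m/s while out of the fingers, as after a fall of 25 mm) ((linear speed of pendant_round above 0.7 m/s and contact force between pendant_round and the fingers below 0.01 N) or (linear speed of pendant_square above 0.7 m/s and contact force between pendant_square and the fingers below 0.01 N) or (linear speed of pendant_bar above 0.7 m/s and contact force between pendant_bar and the fingers below 0.01 N) or (linear speed of pendant_clover above 0.7 m/s and contact force between pendant_clover and the fingers below 0.01 N)).
It fails at once if a ringless blank is moved 25 mm or more from where it lay (distance of any of blank_round, blank_square from where it was at the start of the episode above 0.025 m).
It also fails if it takes over 120 s, if anything falls off the work surface, if the arm or the gripper's body presses on something with over 40 N, if the wrist force passes 120 N, or if a joint passes its speed limit or range.

ROBOT

A 6-joint arm with a two-finger parallel gripper is mounted at the origin on the work surface. World frame = base frame: x ahead of the robot, y to its left, z up, the work surface at z = 0. Lengths are in mm, angles in rad, forces in N, time in s.
With the tool pointing down it reaches from about 350 to 875 mm from the base axis. Payload 4.2 kg.
Tool frame: the origin (TCP) lies at the very end of the fingers, on their centre line; the grasp point (between the pads) lies 19 mm behind it; z points along the fingers, y is the line along which they close (so a half turn about z gives the same grasp; the last joint's range is limited). The gripper opens to 85 mm and grips with 20 to 120 N. Pads are 22 mm wide; open, the fingers measure 114 mm over their backs; the gripper's body (76 mm by 85 mm) begins 54 mm behind the grasp point. The pads swing forward as they close: fully open they stand 13 mm farther back than shut.
Start: joints at [1.557, 0.385, 0.008, 0, -1.194, -0.259], TCP at [168.361, 601.875, 231.312] pointing down, gripper open.
Joint ranges: [-3.14, 3.14], [-1.21, 2.06], [-1.07, 1.41], [-3.16, 2.05], [-2.99, -0.16], [-3.1, 3.1]. Speed limits (rad/s): [2.79, 2.79, 3.14, 3.14, 3.14, 3.14].

INTERFACE

Orientations are given as a unit quaternion [x, y, z, w].
In Python, from bench import read_state, get_image, camera_model, job_done gives the robot as it stands.
- The arm moves only by the shell command python3 -m handwheel 'ROWS'. ROWS is JSON, a list of rows, each a list of 7 numbers: the shift along the tool's x, y, z in m, then the turn, a rotation vector about the tool's x, y, z in rad, then the gripper's target within -1 to 1 (fully open at 1, half-way at 0, shut at -1). In form: [[dx, dy, dz, wx, wy, wz, jaw], ...]. A call has 1 to 10 rows; each row is the pose to reach, as a shift and turn from the pose commanded when the call began, along the tool's axes at that moment; what a row does not reach only later rows make up. A row lasts 1/8 s, in which the tool goes at most 62.5 mm and 10.7 degrees, less where a joint would pass 70% of its speed; a pose out of reach is approached as far as the arm can. A call with a gripper value outside its range is refused whole. The fingers move at their own pace and stop on an object; the grip force is fixed at half the most. Time passes only in rows, so rows that repeat a pose let the fingers close. It gives the time, the measured TCP pose, the force, the opening and the grip force at its end, in the units of the state.
- read_state(): the state, without advancing time (a new reading comes with each control period).
- get_image(name): name is "scene" or "top"; returns (picture, depth): 480x640x3 uint8, blue, green, red; 480x640 float32, mm along the optical axis (not along the pixel's ray), 0 where there is no reading.
- camera_model(name): a dict with "K" (3x3 intrinsics, pixels), "dist" ([k1, k2, p1, p2, k3] as OpenCV has them; the pictures are not rectified), "rvec" (rotation vector, rad) and "tvec" (3), from world to camera coordinates, as OpenCV has them. Camera axes: x right, y down, z forward; pixel columns grow to the right and rows downward; lengths in mm; the calibration is good to about 2 mm. A picture is of the moment at which its call begins. camera_model takes no time and is no camera call.
- job_done(): hands the job in; it is judged then, once.
The state is a dict: "clock": time; "joints": joint angles; "joint_vel": joint speeds; "joint_efforts": joint torques, N m; "position": TCP position; "ee_rot": TCP orientation; "contact_force": force on the tool from outside, world axes, zero at the start; "wrist_torque": the same for the moment, N m; "gripper_width": finger opening in mm; "grasp_force": force on a finger pad.
Only numpy, scipy, OpenCV 4.12 (cv2) and the standard library are available. Lean on these libraries where they do the work, as an engineer would, in place of code of your own. Each camera call takes 0.05 s, during which the arm holds its last target. There are 200 camera calls.

## Working session

There is one attempt and no reset: what is moved stays moved. The work goes in short steps, Python scripts to look and compute and a shell command to move; the robot and the scene stay as the last step left them, time stands still between calls to the robot, and variables do not carry over. Pictures are saved under pics/ and viewed, at most 14 in all, crops included, and the job is handed in when it is done.

```bash
mkdir -p pics; python3 - <<'E'
from bench import *
import cv2
for n in("scene","top"):
    im,d=get_image(n); cv2.imwrite(f"pics/{n}0.png",im); 
    import numpy as np; np.save(f"{n}0.npy",d); m=camera_model(n); print(n,m, d[240,320])
print(read_state())
E
```

```text
scene {'K': array([[504.40634879,   0.        , 311.22176736],
       [  0.        , 504.40634879, 248.75619366],
       [  0.        ,   0.        ,   1.        ]]), 'dist': array([0.02795338, 0.        , 0.        , 0.        , 0.        ]), 'rvec': array([ 2.04437507,  0.73973692, -0.40789578]), 'tvec': array([-360.75000448, -141.43114448, 1236.49414151])} 1044.0837
top {'K': array([[492.31477175,   0.        , 313.46015936],
       [  0.        , 492.31477175, 245.2872323 ],
       [  0.        ,   0.        ,   1.        ]]), 'dist': array([-0.13871641,  0.        ,  0.        ,  0.        ,  0.        ]), 'rvec': array([ 2.20248912, -2.1500553 ,  0.09812003]), 'tvec': array([-46.49080675, 497.8660399 , 898.40603851])} 941.2994
{'clock': 0.1, 'joints': array([ 1.55660025e+00,  3.85531952e-01,  6.76277036e-03, -4.41240494e-04,
       -1.19400043e+00, -2.58604920e-01]), 'joint_vel': array([0.00051476, 0.00018346, 0.00159348, 0.00329594, 0.00045142,
       0.00125512]), 'joint_efforts': array([-1.87560759e-04, -3.93318129e+01,  1.88928080e+01,  4.19797406e+00,
       -2.60230241e-03,  5.98957641e-06]), 'position': array([168.2319374 , 601.3937765 , 230.29858621]), 'ee_rot': array([ 9.90700294e-01, -1.36058486e-01, -8.32614215e-05,  1.00428387e-03]), 'contact_force': array([ 0.96986932, -0.56716872, -0.72388735]), 'wrist_torque': array([0.00714748, 0.00312195, 0.00059956]), 'grasp_force': 0.0, 'gripper_width': 85.62544170695426}
```

View pics/top0.png

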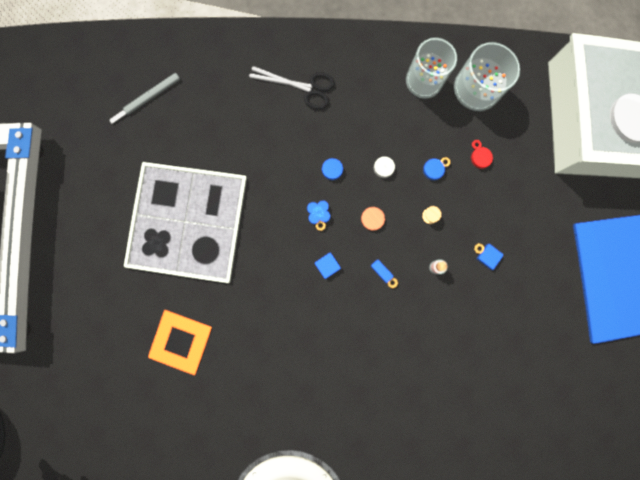

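View pics/scene0.png

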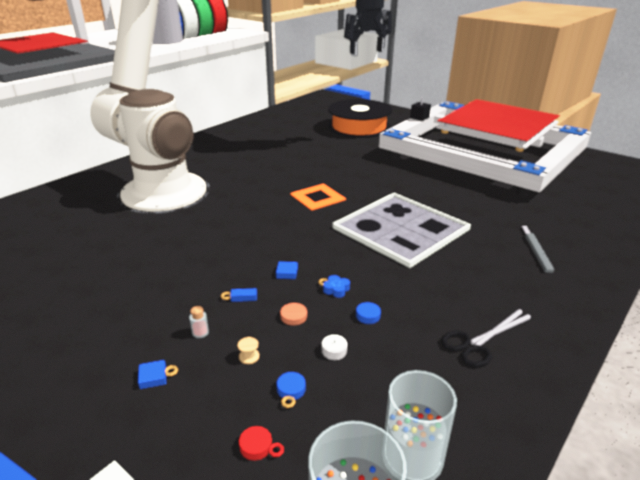

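Top view candidates:
- **Ringed pendants:** round (434,168) with ring (446,161), clover (319,212) with ring (321,226), bar (383,270) with ring (392,283), square (490,256) with ring (480,248).
- **Look-alikes:** blank round (332,169), blank square (328,265), red ringed disc (482,157), white disc (384,167), orange disc (373,218), orange frame (180,342).
- **Pads:** square (165,193), bar (214,200), clover (157,243), disc (205,250).

I choose the blue bodies with a brass ring. The crop and two-view measurement follow.

```bash
cat > h.py <<'E'
import numpy as np, cv2
from bench import *
def cam(n):
    m=camera_model(n); R=cv2.Rodrigues(m["rvec"])[0]; return m,R,-R.T@m["tvec"]
def ray(n,uv):
    m,R,C=cam(n); p=cv2.undistortPoints(np.float64(uv).reshape(-1,1,2),m["K"],m["dist"])[:,0]
    return C,np.c_[p,np.ones(len(p))]@R
def onplane(n,uv,z):
    C,d=ray(n,uv); return C+d*((z-C[2])/d[:,2])[:,None]
def proj(n,P):
    m=camera_model(n); return cv2.projectPoints(np.float64(P).reshape(-1,1,3),m["rvec"],m["tvec"],m["K"],m["dist"])[0][:,0]
def tri(a,b):
    C1,d1=ray("top",a);C2,d2=ray("scene",b);A=np.c_[d1[0],-d2[0]]
    s=np.linalg.lstsq(A,C2-C1,rcond=None)[0];p=C1+d1[0]*s[0];q=C2+d2[0]*s[1]
    return (p+q)/2,np.linalg.norm(p-q)
def blobs(mask,lo,hi):
    c,_=cv2.findContours(mask.astype(np.uint8),cv2.RETR_CCOMP,cv2.CHAIN_APPROX_NONE)
    out=[]
    for k in c:
        a=cv2.contourArea(k)
        if lo<a<hi: M=cv2.moments(k); out.append((np.array([M["m10"]/a,M["m01"]/a]),a,k))
    return out
def hsv(im): return cv2.split(cv2.cvtColor(im,cv2.COLOR_BGR2HSV))
def blue(im): h,s,v=hsv(im); return (h>95)&(h<125)&(s>120)&(v>60)
def brass(im): h,s,v=hsv(im); return (h>8)&(h<28)&(s>100)&(v>80)
E
cat > m.py <<'E'
from h import *
im=cv2.imread("pics/top0.png"); sc=cv2.imread("pics/scene0.png")
cv2.imwrite("pics/crop.png",cv2.resize(im[140:300,300:520],None,fx=3.6,fy=3.6,interpolation=cv2.INTER_CUBIC))
S=blobs(blue(sc),60,900); R=blobs(brass(im),8,200)
print("rings",[(r[0].round(),r[1]) for r in R])
for c,a,k in blobs(blue(im),100,700):
    P=onplane("top",c,7)[0]; q=proj("scene",P)[0]
    s=min(S,key=lambda s:np.linalg.norm(s[0]-q)); T,g=tri(c,s[0])
    rr=[r for r in R if np.linalg.norm(r[0]-c)<20]
    ang=None
    if rr: ang=[np.arctan2(*(onplane("top",r[0],7)[0]-P)[1::-1]).round(3) for r in rr]
    W=onplane("top",k[:,0],7)[:,:2]; rect=cv2.minAreaRect(W.astype(np.float32))
    print("obj",c.round(1),a,"P",P.round(1),"r",np.hypot(*P[:2]).round(),"tri",T.round(1),g.round(1),"ring",ang,"rect",[np.round(x,1) for x in rect])
h,s,v=hsv(im); h2,s2,v2=hsv(sc)
x=v<70; roi=np.zeros_like(x); roi[165:280,128:243]=1
y=v2<70; roi2=np.zeros_like(y); roi2[195:262,338:466]=1
S=blobs(y&roi2,80,900)
for c,a,k in blobs(x&roi,150,1500):
    P=onplane("top",c,7)[0]; q=proj("scene",P)[0]
    s=min(S,key=lambda s:np.linalg.norm(s[0]-q)); T,g=tri(c,s[0])
    rect=cv2.minAreaRect(onplane("top",k[:,0],7)[:,:2].astype(np.float32))
    print("pad",c.round(1),a,"P",P.round(1),"tri",T.round(1),g.round(1),"rect",[np.round(t,1) for t in rect])
E
python3 m.py
```

```text
rings [(array([393., 283.]), 70.0), (array([392., 282.]), 8.5), (array([438., 267.]), 12.0), (array([478., 248.]), 69.5), (array([479., 248.]), 8.5), (array([320., 226.]), 63.5), (array([320., 225.]), 12.5), (array([446., 161.]), 44.5)]
obj [  9.1 330.5] 345.5 P [314.5 569.3   7. ] r 650.0 tri [322.2 531.5  67.1] 3.0 ring None rect [array([314.3, 572.1]), array([62.2, 36.9]), np.float64(2.3)]
obj [381.5 270.4] 245.0 P [ 455.5 -164.7    7. ] r 484.0 tri [ 455.3 -164.9    7.1] 0.6 ring [np.float64(-2.397), np.float64(-2.39)] rect [array([ 455.6, -164.6]), array([45.5, 21.6]), np.float64(42.3)]
obj [327.3 265.1] 389.5 P [463.1 -61.6   7. ] r 467.0 tri [462.7 -61.9   6.7] 1.0 ring None rect [array([463.1, -61.5]), array([38.9, 38.5]), np.float64(35.0)]
obj [490.4 256.5] 381.0 P [ 486.6 -377.1    7. ] r 616.0 tri [ 486.7 -377.3    6.6] 0.1 ring [np.float64(0.971), np.float64(0.951)] rect [array([ 487.1, -376.6]), array([41.8, 40.6]), np.float64(54.8)]
obj [318.2 211.5] 406.0 P [565.3 -42.    7. ] r 567.0 tri [565.  -42.3   7.2] 0.8 ring [np.float64(-2.98), np.float64(-2.977)] rect [array(
[... 997 characters left out ...]
1] 373.5 P [476.  107.9   7. ] tri [485.2 119.8 -36.1] 16.5 rect [array([500.4, 112.2]), array([136.1,  21. ]), np.float64(2.0)]
pad [213.3 200. ] 216.5 P [583.2 160.9   7. ] tri [583.4 161.2   5.7] 0.1 rect [array([583.2, 160.8]), array([18.1, 52.9]), np.float64(83.2)]
pad [164.4 193. ] 408.0 P [595.2 258.    7. ] tri [594.9 257.8   6.6] 1.0 rect [array([595.3, 258.1]), array([41.9, 42.2]), np.float64(82.8)]
pad [223.1 167.6] 211.5 P [647.6 144.8   7. ] tri [663.2 154.9  15.6] 40.6 rect [array([644.5, 164.8]), array([ 15.9, 114.7]), np.float64(0.8)]
pad [131.7 184.4] 318.5 P [611.6 325.4   7. ] tri [598.1 306.5  43.9] 13.8 rect [array([594.6, 320.6]), array([113.9,  22.6]), np.float64(4.0)]
```

View pics/crop.png

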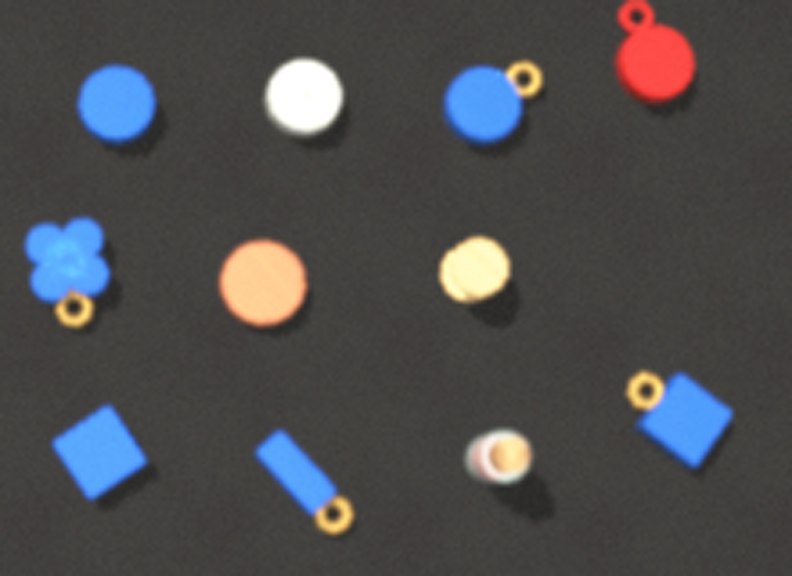

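The crop confirms the rings on round (484,104), clover (67,260), bar (295,470) and square (687,420). The other two blue pieces have none. Triangulation gives body centres at z≈7 mm and pad tops at z≈6.5 mm. I start with the clover.

```bash
cat > plan.py <<'E'
# plan.py x y z [toolx yaw deg]: shift/turn in tool axes from the measured pose
import sys; from h import *; from scipy.spatial.transform import Rotation as Ro
s=read_state(); R=Ro.from_quat(s["ee_rot"]); p=s["position"]; a=list(map(float,sys.argv[1:]))
yaw=R.as_matrix()[:,0]; yaw=np.degrees(np.arctan2(yaw[1],yaw[0]))
y=a[3] if len(a)>3 else yaw
G=Ro.from_euler("z",y,degrees=True)*Ro.from_euler("x",180,degrees=True)
print("pos",p.round(1),"yaw",yaw.round(1),"j",s["joints"].round(2),"w",s["gripper_width"].round(1),"f",s["grasp_force"],"t",s["clock"])
print("shift m",(R.inv().apply(np.array(a[:3])-p)/1000).round(4),"turn",(R.inv()*G).as_rotvec().round(3))
E
python3 plan.py 565 -42 100 8.5; python3 plan.py 565 -42 100 -171.5
```

```text
Traceback (most recent call last):
  File "plan.py", line 7, in <module>
    print("pos",p.round(1),"yaw",yaw.round(1),"j",s["joints"].round(2),"w",s["gripper_width"].round(1),"f",s["grasp_force"],"t",s["clock"])
                                                                           ^^^^^^^^^^^^^^^^^^^^^^^^
AttributeError: 'float' object has no attribute 'round'
Traceback (most recent call last):
  File "plan.py", line 7, in <module>
    print("pos",p.round(1),"yaw",yaw.round(1),"j",s["joints"].round(2),"w",s["gripper_width"].round(1),"f",s["grasp_force"],"t",s["clock"])
                                                                           ^^^^^^^^^^^^^^^^^^^^^^^^
AttributeError: 'float' object has no attribute 'round'
```

```bash
sed -i 's/s\["gripper_width"\].round(1)/round(s["gripper_width"],1)/' plan.py; python3 plan.py 565 -42 100 8.5
```

```text
pos [168.2 601.4 230.3] yaw -15.6 j [ 1.56  0.39  0.01 -0.   -1.19 -0.26] w 85.6 f 0.0 t 0.1
shift m [0.5555 0.5123 0.1314] turn [ 0.002  0.    -0.421]
```

```bash
python3 -m handwheel '[[0.555,0.512,0.131,0.002,0,-0.42,0.5],[0.555,0.512,0.131,0.002,0,-0.42,0.5],[0.555,0.512,0.131,0.002,0,-0.42,0.5],[0.555,0.512,0.131,0.002,0,-0.42,0.5],[0.555,0.512,0.131,0.002,0,-0.42,0.5],[0.555,0.512,0.131,0.002,0,-0.42,0.5],[0.555,0.512,0.131,0.002,0,-0.42,0.5],[0.555,0.512,0.131,0.002,0,-0.42,0.5],[0.555,0.512,0.131,0.002,0,-0.42,0.5],[0.555,0.512,0.131,0.002,0,-0.42,0.5]]'; python3 plan.py 565 -42 60 8.5
```

```text
clock: 1.35
position: [492.5, 76.0, 124.1]
ee_rot: [0.997, 0.074, 0.0, -0.001]
contact_force: [1.5, 0.3, 0.9]
gripper_width: 64.0
grasp_force: 0.0
pos [492.5  76.  124.1] yaw 8.5 j [ 0.48  0.28 -0.45 -0.   -0.84  1.24] w 64.0 f 0.0 t 1.35
shift m [0.0544 0.1275 0.0639] turn [-0.002 -0.001 -0.001]
```

```bash
python3 -m handwheel '[[0.05,0.12,0.05,0,0,0,0.5],[0.05,0.12,0.05,0,0,0,0.5],[0.05,0.12,0.05,0,0,0,0.5],[0.05,0.12,0.05,0,0,0,0.5],[0.05,0.12,0.05,0,0,0,0.5],[0.05,0.12,0.05,0,0,0,0.5]]'; python3 plan.py 565 -42 2 8.5
```

```text
clock: 2.1
position: [558.7, -32.1, 75.2]
ee_rot: [0.997, 0.075, 0.001, -0.001]
contact_force: [0.4, -0.1, 0.1]
gripper_width: 64.5
grasp_force: 0.0
pos [558.7 -32.1  75.2] yaw 8.6 j [ 0.23  0.44 -0.35 -0.   -0.78  1.49] w 64.5 f 0.0 t 2.1
shift m [0.0046 0.0109 0.0732] turn [-0.002 -0.002  0.001]
```

```bash
python3 -m handwheel '[[0.005,0.011,0.03,0,0,0,0.5],[0.005,0.011,0.055,0,0,0,0.5],[0.005,0.011,0.07,0,0,0,0.5],[0.005,0.011,0.07,0,0,0,0.5],[0.005,0.011,0.07,0,0,0,0.5]]'; python3 plan.py 565 -42 2 8.5
python3 - <<'E'
from h import *
im,_=get_image("scene"); cv2.imwrite("pics/s1.png",cv2.resize(im[180:360,200:440],None,fx=3,fy=3))
E
```

```text
clock: 2.72
position: [566.1, -43.0, 5.2]
ee_rot: [0.997, 0.074, 0.001, -0.001]
contact_force: [1.2, -0.0, 0.1]
gripper_width: 63.8
grasp_force: 0.0
pos [566.1 -43.    5.2] yaw 8.5 j [ 0.21  0.55 -0.39 -0.   -0.63  1.51] w 63.8 f 0.0 t 2.725
shift m [-0.001  -0.0012  0.0032] turn [-0.002 -0.002 -0.   ]
```

View pics/s1.png

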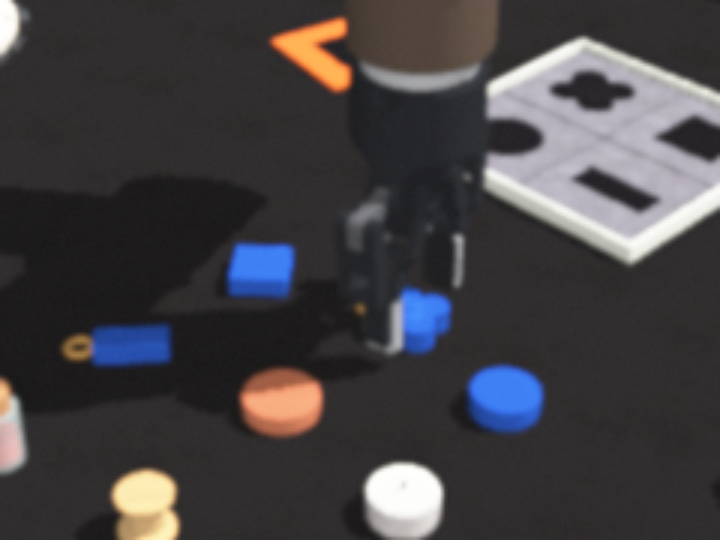

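The fingers straddle the clover (crop 420,320), with the tips just above the table. I lower a little and close.

```bash
python3 -m handwheel '[[-0.001,-0.001,0.004,0,0,0,0.5],[-0.001,-0.001,0.004,0,0,0,-1],[-0.001,-0.001,0.004,0,0,0,-1],[-0.001,-0.001,0.004,0,0,0,-1],[-0.001,-0.001,0.004,0,0,0,-1],[-0.001,-0.001,0.004,0,0,0,-1]]';python3 -m handwheel '[[0,0,-0.03,0,0,0,-1],[0,0,-0.06,0,0,0,-1],[0,0,-0.1,0,0,0,-1],[0,0,-0.1,0,0,0,-1],[0,0,-0.1,0,0,0,-1],[0,0,-0.1,0,0,0,-1]]'; python3 plan.py 498 269.5 100
```

```text
clock: 3.52
position: [564.6, -42.6, 0.8]
ee_rot: [0.997, 0.074, 0.001, -0.001]
contact_force: [-1.3, 0.2, 4.9]
gripper_width: 37.9
grasp_force: 60.4
clock: 4.28
position: [563.2, -43.0, 98.7]
ee_rot: [0.997, 0.073, -0.001, -0.001]
contact_force: [-0.5, 0.7, 0.4]
gripper_width: 37.7
grasp_force: 60.2
pos [563.2 -43.   98.7] yaw 8.4 j [ 0.21  0.42 -0.31 -0.   -0.85  1.51] w 37.7 f 60.157736241817474 t 4.275
shift m [-0.0188 -0.3186 -0.0006] turn [-0.002  0.003 -0.   ]
```

```bash
python3 -m handwheel '[[-0.019,-0.318,0,0,0,0,-1],[-0.019,-0.318,0,0,0,0,-1],[-0.019,-0.318,0,0,0,0,-1],[-0.019,-0.318,0,0,0,0,-1],[-0.019,-0.318,0,0,0,0,-1],[-0.019,-0.318,0.04,0,0,0,-1],[-0.019,-0.318,0.07,0,0,0,-1],[-0.019,-0.318,0.07,0,0,0,-1],[-0.019,-0.318,0.07,0,0,0,-1]]'; python3 plan.py 498 269.5 8.5
python3 - <<'E'
from h import *
im,_=get_image("scene"); cv2.imwrite("pics/s2.png",cv2.resize(im[120:300,280:520],None,fx=3,fy=3))
E
```

```text
clock: 5.4
position: [499.4, 269.2, 31.3]
ee_rot: [0.997, 0.074, 0.0, -0.001]
contact_force: [0.2, -0.3, -0.8]
gripper_width: 37.4
grasp_force: 60.2
pos [499.4 269.2  31.3] yaw 8.4 j [ 0.78  0.51 -0.37 -0.   -0.69  0.94] w 37.4 f 60.226581394672394 t 5.4
shift m [-0.0013 -0.0004  0.0228] turn [-0.002 -0.001  0.   ]
```

View pics/s2.png

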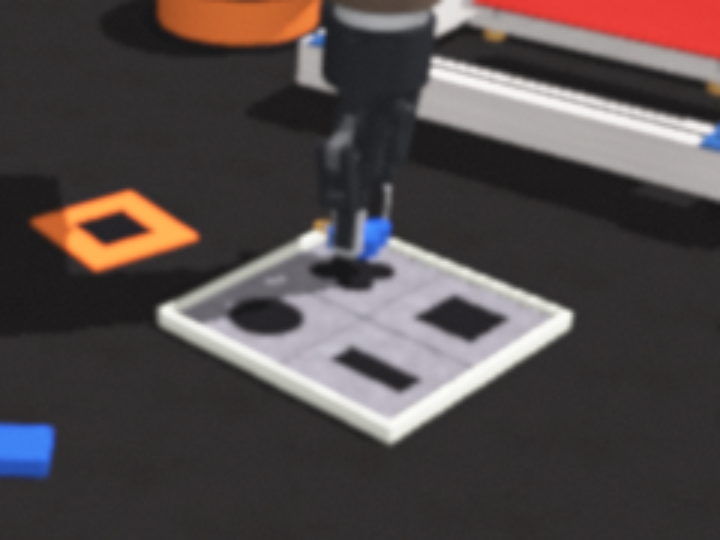

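The clover is held level above its pad (crop 360,240 over the silhouette at 350,272). Next I lower it and release.

```bash
python3 -m handwheel '[[-0.001,0,0.012,0,0,0,-1],[-0.001,0,0.02,0,0,0,-1],[-0.001,0,0.023,0,0,0,-1],[-0.001,0,0.023,0,0,0,-1],[-0.001,0,0.023,0,0,0,-1]]'; python3 -m handwheel '[[0,0,0,0,0,0,0.2],[0,0,0,0,0,0,0.2],[0,0,0,0,0,0,0.2],[0,0,-0.03,0,0,0,0.2],[0,0,-0.08,0,0,0,0.2],[0,0,-0.09,0,0,0,0.2],[0,0,-0.09,0,0,0,0.2]]'; python3 plan.py 455.5 -164.8 100 -137;python3 plan.py 455.5 -164.8 100 43
```

```text
clock: 6.08
position: [497.9, 269.0, 7.9]
ee_rot: [0.997, 0.074, 0.0, -0.001]
contact_force: [0.1, 0.5, -1.5]
gripper_width: 37.6
grasp_force: 60.2
clock: 6.95
position: [497.8, 269.0, 98.4]
ee_rot: [0.997, 0.073, 0.001, -0.002]
contact_force: [-0.3, 0.4, -0.7]
gripper_width: 51.5
grasp_force: 0.0
pos [497.8 269.   98.4] yaw 8.4 j [ 0.78  0.42 -0.31 -0.   -0.84  0.94] w 51.5 f 0.0 t 6.95
shift m [-0.1054  0.4229 -0.0031] turn [-0.003  0.003  2.538]
pos [497.8 269.   98.4] yaw 8.4 j [ 0.78  0.42 -0.31 -0.   -0.84  0.94] w 51.5 f 0.0 t 6.95
shift m [-0.1054  0.4229 -0.0031] turn [-0.003 -0.002 -0.604]
```

```bash
python3 -m handwheel '[[-0.105,0.423,0,-0.002,0,-0.604,0.2],[-0.105,0.423,0,-0.002,0,-0.604,0.2],[-0.105,0.423,0,-0.002,0,-0.604,0.2],[-0.105,0.423,0,-0.002,0,-0.604,0.2],[-0.105,0.423,0,-0.002,0,-0.604,0.2],[-0.105,0.423,0,-0.002,0,-0.604,0.2],[-0.105,0.423,0,-0.002,0,-0.604,0.2],[-0.105,0.423,0,-0.002,0,-0.604,0.2],[-0.105,0.423,0,-0.002,0,-0.604,0.2],[-0.105,0.423,0,-0.002,0,-0.604,0.2]]'; python3 - <<'E'
from h import *
im,_=get_image("top"); cv2.imwrite("pics/t2.png",im)
for c,a,k in blobs(blue(im),100,700): print(c.round(1),a,onplane("top",c,14)[0].round(1))
E
python3 plan.py 455.5 -164.8 2 43
```

```text
clock: 8.2
position: [455.9, -163.9, 96.4]
ee_rot: [0.93, 0.368, -0.0, -0.0]
contact_force: [0.4, 0.5, 0.6]
gripper_width: 51.3
grasp_force: 0.0
[  9.1 330.5] 352.0 [315.4 564.8  14. ]
[490.7 256.5] 374.0 [ 486.2 -375.3   14. ]
[154.2 242. ] 395.0 [498.4 270.5  14. ]
[433.5 168.9] 350.5 [ 653.7 -263.4   14. ]
[332.  168.5] 357.0 [648.5 -66.5  14. ]
[ 18.4 143. ] 607.0 [695.6 576.   14. ]
pos [ 456.1 -163.7   96.6] yaw 43.2 j [-0.01  0.3  -0.51 -0.   -0.76  2.33] w 51.2 f 0.0 t 8.25
shift m [-0.0012  0.0004  0.0946] turn [-0.    -0.     0.003]
```

Clover is within about 1 mm of its pad centre. Now the bar.

```bash
python3 -m handwheel '[[-0.001,0.001,0.05,0,0,0,0.2],[-0.001,0.001,0.08,0,0,0,0.2],[-0.001,0.001,0.0945,0,0,0,0.2],[-0.001,0.001,0.0945,0,0,0,0.2],[-0.001,0.001,0.0945,0,0,0,-1],[-0.001,0.001,0.0945,0,0,0,-1],[-0.001,0.001,0.0945,0,0,0,-1],[-0.001,0.001,0.0945,0,0,0,-1],[-0.001,0.001,0.0945,0,0,0,-1],[-0.001,0.001,0.0945,0,0,0,-1]]';python3 -m handwheel '[[0,0,-0.03,0,0,0,-1],[0,0,-0.06,0,0,0,-1],[0,0,-0.1,0,0,0,-1],[0,0,-0.1,0,0,0,-1],[0,0,-0.1,0,0,0,-1],[0,0,-0.1,0,0,0,-1]]'; python3 plan.py 583.3 161 100 -6.8
```

```text
clock: 9.5
position: [457.0, -166.4, 3.9]
ee_rot: [0.93, 0.367, 0.002, 0.001]
contact_force: [-1.2, 3.3, 6.2]
gripper_width: 16.4
grasp_force: 59.8
clock: 10.25
position: [455.0, -166.4, 101.5]
ee_rot: [0.93, 0.367, -0.001, -0.0]
contact_force: [-0.5, 0.9, -0.9]
gripper_width: 16.0
grasp_force: 59.1
pos [ 455.  -166.4  101.5] yaw 43.0 j [-0.01  0.29 -0.5  -0.   -0.77  2.34] w 16.0 f 59.058220982551575 t 10.25
shift m [ 0.3171 -0.1518  0.0015] turn [-0.001  0.001  0.87 ]
```

```bash
python3 -m handwheel '[[0.317,-0.152,0,0,0,0.87,-1],[0.317,-0.152,0,0,0,0.87,-1],[0.317,-0.152,0,0,0,0.87,-1],[0.317,-0.152,0,0,0,0.87,-1],[0.317,-0.152,0,0,0,0.87,-1],[0.317,-0.152,0,0,0,0.87,-1],[0.317,-0.152,0.04,0,0,0.87,-1],[0.317,-0.152,0.07,0,0,0.87,-1],[0.317,-0.152,0.07,0,0,0.87,-1],[0.317,-0.152,0.07,0,0,0.87,-1]]'; python3 plan.py 583.3 161 11.5 -6.8
python3 - <<'E'
from h import *
im,_=get_image("scene"); cv2.imwrite("pics/s3.png",cv2.resize(im[150:290,310:490],None,fx=4,fy=4))
E
```

```text
clock: 11.5
position: [584.5, 161.1, 33.1]
ee_rot: [0.998, -0.059, 0.001, -0.0]
contact_force: [0.1, 0.8, -0.3]
gripper_width: 16.0
grasp_force: 59.1
pos [584.5 161.1  33.1] yaw -6.8 j [ 0.54  0.56 -0.27  0.   -0.74  0.92] w 16.0 f 59.05119180679321 t 11.5
shift m [-0.0012  0.0002  0.0216] turn [-0.    -0.002  0.   ]
```

View pics/s3.png

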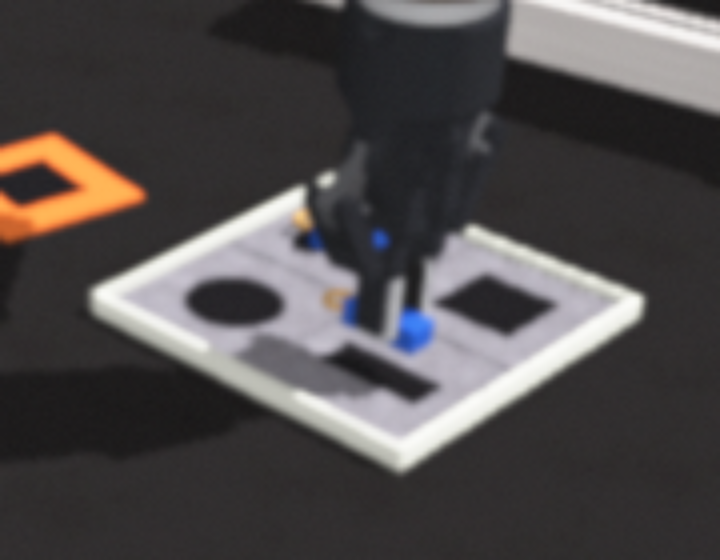

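The bar is level, centred in the fingers (crop 390,325) and parallel to its silhouette (385,372). I set it down.

```bash
python3 -m handwheel '[[-0.001,0,0.012,0,0,0,-1],[-0.001,0,0.019,0,0,0,-1],[-0.001,0,0.022,0,0,0,-1],[-0.001,0,0.022,0,0,0,-1],[-0.001,0,0.022,0,0,0,-1]]'; python3 -m handwheel '[[0,0,0,0,0,0,-0.2],[0,0,0,0,0,0,-0.2],[0,0,0,0,0,0,-0.2],[0,0,-0.03,0,0,0,-0.2],[0,0,-0.08,0,0,0,-0.2],[0,0,-0.09,0,0,0,0.5],[0,0,-0.09,0,0,0,0.5]]'; python3 plan.py 486.6 -377.2 100 55;python3 plan.py 655.3 -265 100 -56.7
```

```text
clock: 12.18
position: [582.9, 161.1, 10.9]
ee_rot: [0.998, -0.059, 0.0, -0.0]
contact_force: [-0.9, -0.7, 3.2]
gripper_width: 16.2
grasp_force: 59.5
clock: 13.05
position: [583.0, 161.3, 101.3]
ee_rot: [0.998, -0.059, 0.001, -0.001]
contact_force: [-0.5, -1.4, -0.3]
gripper_width: 64.2
grasp_force: 0.0
pos [583.  161.3 101.3] yaw -6.8 j [ 0.54  0.47 -0.21  0.   -0.89  0.91] w 64.2 f 0.0 t 13.05
shift m [-3.180e-02  5.462e-01  4.000e-04] turn [-0.    -0.003 -1.079]
pos [583.  161.3 101.3] yaw -6.8 j [ 0.54  0.47 -0.21  0.   -0.89  0.91] w 64.2 f 0.0 t 13.05
shift m [0.1224 0.4147 0.0009] turn [-0.002 -0.001  0.871]
```

```bash
python3 -m handwheel '[[0.122,0.415,0,-0.002,0,0.871,0.5],[0.122,0.415,0,-0.002,0,0.871,0.5],[0.122,0.415,0,-0.002,0,0.871,0.5],[0.122,0.415,0,-0.002,0,0.871,0.5],[0.122,0.415,0,-0.002,0,0.871,0.5],[0.122,0.415,0,-0.002,0,0.871,0.5],[0.122,0.415,0,-0.002,0,0.871,0.5],[0.122,0.415,0,-0.002,0,0.871,0.5],[0.122,0.415,0,-0.002,0,0.871,0.5],[0.122,0.415,0,-0.002,0,0.871,0.5]]'; python3 - <<'E'
from h import *
im,_=get_image("top"); cv2.imwrite("pics/t3.png",im)
for c,a,k in blobs(blue(im),100,700): print(c.round(1),a,onplane("top",c,14)[0].round(1), cv2.minAreaRect(onplane("top",k[:,0],14)[:,:2].astype(np.float32)))
E
python3 plan.py 655.3 -265 3 -56.7
```

```text
clock: 14.3
position: [654.5, -263.9, 99.9]
ee_rot: [0.88, -0.474, -0.0, 0.001]
contact_force: [0.8, 0.0, -0.0]
gripper_width: 64.2
grasp_force: 0.0
[  9.2 330.6] 351.5 [315.2 564.7  14. ] ((315.0343933105469, 567.552978515625), (61.686222076416016, 36.594886779785156), 2.2943036556243896)
[490.3 256.5] 364.5 [ 486.2 -374.5   14. ] ((486.54010009765625, -374.3064270019531), (39.57373046875, 39.949127197265625), 54.386173248291016)
[154.2 242. ] 394.0 [498.5 270.7  14. ] ((498.15771484375, 270.2415771484375), (42.69189453125, 43.743324279785156), 8.215567588806152)
[212.1 199.4] 213.5 [583.1 161.8  14. ] ((582.77880859375, 161.7904052734375), (20.478300094604492, 46.54859161376953), 83.3394775390625)
[433.5 168.9] 350.5 [ 653.8 -263.5   14. ] ((653.390380859375, -262.9659729003906), (42.044219970703125, 41.9696044921875), 33.6682243347168)
[ 18.4 143.1] 611.0 [695.5 575.9  14. ] ((695.9573974609375, 577.5307006835938), (56.503047943115234, 63.619842529296875), 89.6905746459961)
pos [ 654.8 -263.8  100.3] yaw -56.6 j [-0.15  0.62  0.07  0.   -1.02  0.74] w 63.8 f 0.0 t 14.35
shift m [0.0013 0.0001 0.0973] turn [ 0.001 -0.     0.002]
```

Bar is within 1 mm of its pad centre and aligned at 83.3° against 83.2°. Next, the round pendant.

```bash
python3 -m handwheel '[[0.001,0,0.05,0,0,0,0.5],[0.001,0,0.08,0,0,0,0.5],[0.001,0,0.0965,0,0,0,0.5],[0.001,0,0.0965,0,0,0,0.5],[0.001,0,0.0965,0,0,0,-1],[0.001,0,0.0965,0,0,0,-1],[0.001,0,0.0965,0,0,0,-1],[0.001,0,0.0965,0,0,0,-1],[0.001,0,0.0965,0,0,0,-1],[0.001,0,0.0965,0,0,0,-1]]';python3 -m handwheel '[[0,0,-0.03,0,0,0,-1],[0,0,-0.06,0,0,0,-1],[0,0,-0.1,0,0,0,-1],[0,0,-0.1,0,0,0,-1],[0,0,-0.1,0,0,0,-1],[0,0,-0.1,0,0,0,-1]]'; python3 plan.py 486.5 172.5 100
```

```text
clock: 15.6
position: [656.9, -266.6, 6.6]
ee_rot: [0.88, -0.475, 0.002, 0.0]
contact_force: [0.4, 1.8, 5.2]
gripper_width: 36.8
grasp_force: 60.2
clock: 16.35
position: [654.4, -266.0, 102.6]
ee_rot: [0.88, -0.475, -0.001, 0.001]
contact_force: [0.0, -0.3, -0.6]
gripper_width: 36.5
grasp_force: 60.0
pos [ 654.4 -266.   102.6] yaw -56.7 j [-0.16  0.62  0.07  0.   -1.03  0.74] w 36.5 f 59.98749554157257 t 16.35
shift m [-0.4588 -0.1002  0.0028] turn [0.003 0.001 0.   ]
```

```bash
python3 -m handwheel '[[-0.459,-0.1,0,0,0,0,-1],[-0.459,-0.1,0,0,0,0,-1],[-0.459,-0.1,0,0,0,0,-1],[-0.459,-0.1,0,0,0,0,-1],[-0.459,-0.1,0,0,0,0,-1],[-0.459,-0.1,0,0,0,0,-1],[-0.459,-0.1,0,0,0,0,-1],[-0.459,-0.1,0,0,0,0,-1],[-0.459,-0.1,0.04,0,0,0,-1],[-0.459,-0.1,0.065,0,0,0,-1]]'; python3 -m handwheel '[[0,0,0,0,0,0,-1],[0,0,0,0,0,0,-1]]'; python3 plan.py 486.5 172.5 13.8
python3 - <<'E'
from h import *
im,_=get_image("scene"); cv2.imwrite("pics/s4.png",cv2.resize(im[150:290,310:490],None,fx=4,fy=4))
E
```

```text
clock: 17.6
position: [485.7, 172.3, 36.6]
ee_rot: [0.88, -0.474, -0.0, 0.002]
contact_force: [0.3, -0.5, -0.0]
gripper_width: 36.9
grasp_force: 60.0
clock: 17.85
position: [487.6, 172.4, 39.0]
ee_rot: [0.88, -0.475, 0.001, 0.0]
contact_force: [-0.5, -0.5, -0.0]
gripper_width: 36.6
grasp_force: 60.1
pos [487.6 172.4  39. ] yaw -56.7 j [ 0.65  0.43 -0.49  0.   -0.65 -0.08] w 36.6 f 60.09849786758423 t 17.85
shift m [-0.0007  0.0009  0.0252] turn [ 0.    -0.001 -0.   ]
```

View pics/s4.png

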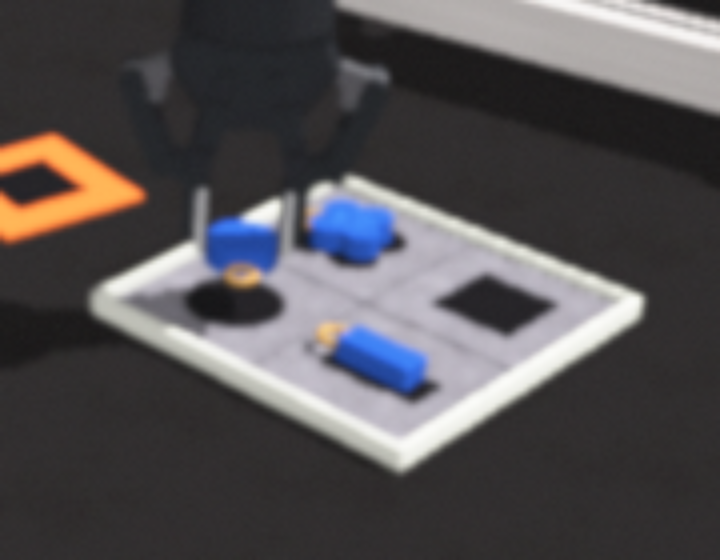

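```bash
python3 - <<'E'
from h import *
im=cv2.imread("pics/s4.png")[::4,::4]
cv2.imwrite("pics/s4z.png",cv2.convertScaleAbs(cv2.resize(im[40:85,35:115],None,fx=9,fy=9,interpolation=cv2.INTER_CUBIC),alpha=1.3))
im,_=get_image("top"); cv2.imwrite("pics/t4.png",im)
print([(c.round(1),a,onplane("top",c,40)[0].round()) for c,a,k in blobs(brass(im),5,200)])
E
```

```text
[(array([441.2, 266. ]), 49.0, array([ 465., -271.,   40.])), (array([478.3, 247.8]), 69.5, array([ 500., -342.,   40.])), (array([479.2, 248.2]), 9.5, array([ 499., -344.,   40.])), (array([213. , 239.8]), 53.0, array([503., 151.,  40.])), (array([213.2, 239.3]), 23.5, array([504., 151.,  40.])), (array([209.3, 215.6]), 50.0, array([548., 160.,  40.])), (array([209. , 215.9]), 27.0, array([547., 161.,  40.])), (array([433.8, 218.8]), 19.0, array([ 552., -257.,   40.])), (array([435.2,  67.4]), 6.0, array([ 852., -264.,   40.])), (array([444.5,  65.5]), 7.0, array([ 857., -282.,   40.]))]
```

View pics/s4z.png

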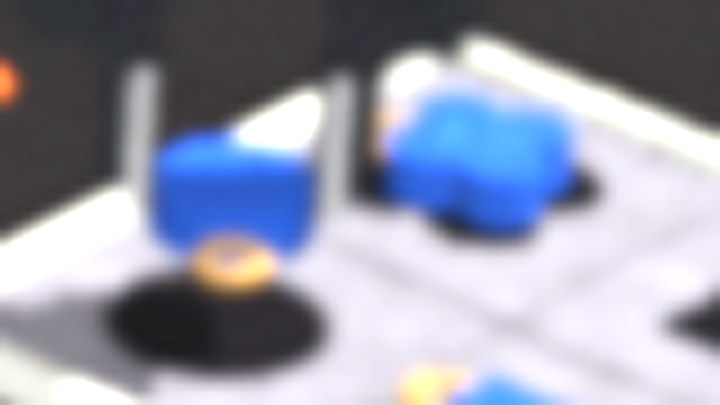

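The round is gripped with its ring (zoom 235,262) seen as a level-looking ellipse. From the top, the ring is 28 mm out, as it should be. I lower in small steps and watch the force.

```bash
python3 -m handwheel '[[-0.001,0.001,0.012,0,0,0,-1],[-0.001,0.001,0.018,0,0,0,-1],[-0.001,0.001,0.022,0,0,0,-1],[-0.001,0.001,0.022,0,0,0,-1],[-0.001,0.001,0.022,0,0,0,-1]]'; python3 -m handwheel '[[0,0,0.003,0,0,0,-1],[0,0,0.003,0,0,0,-1],[0,0,0.003,0,0,0,-1]]';  python3 - <<'E'
from h import *
im,_=get_image("scene")
cv2.imwrite("pics/s5z.png",cv2.convertScaleAbs(cv2.resize(im[190:235,345:425],None,fx=9,fy=9,interpolation=cv2.INTER_CUBIC),alpha=1.3))
E
```

```text
clock: 18.58
position: [485.8, 172.6, 16.6]
ee_rot: [0.88, -0.475, 0.0, 0.001]
contact_force: [-0.7, 0.1, -0.7]
gripper_width: 36.8
grasp_force: 60.1
clock: 18.95
position: [485.9, 172.7, 13.6]
ee_rot: [0.88, -0.475, 0.0, 0.0]
contact_force: [0.2, 0.5, 0.3]
gripper_width: 36.6
grasp_force: 60.1
```

View pics/s5z.png

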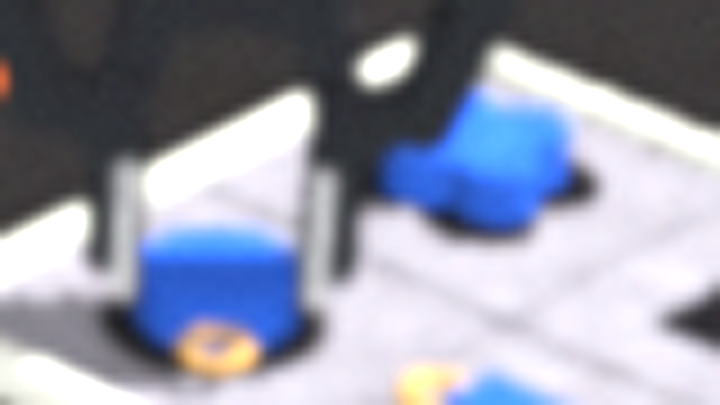

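The disc sits level just over the pad (zoom 215,300). I go down 1 mm more, then release.

```bash
python3 -m handwheel '[[0.001,0,0.001,0,0,0,-1],[0.001,0,0.001,0,0,0,-1],[0.001,0,0.001,0,0,0,-0.1],[0.001,0,0.001,0,0,0,0.2],[0.001,0,0.001,0,0,0,0.2],[0.001,0,-0.03,0,0,0,0.2],[0.001,0,-0.07,0,0,0,0.2],[0.001,0,-0.09,0,0,0,0.2],[0.001,0,-0.09,0,0,0,0.2]]'; python3 plan.py 486.6 -377.2 100 -125
```

```text
clock: 20.12
position: [487.0, 172.2, 104.8]
ee_rot: [0.88, -0.475, 0.001, -0.001]
contact_force: [-0.3, -0.4, -0.5]
gripper_width: 51.2
grasp_force: 0.0
pos [487.  172.2 104.8] yaw -56.7 j [ 0.66  0.33 -0.43  0.   -0.8  -0.08] w 51.2 f 0.0 t 20.125
shift m [0.4591 0.3018 0.0045] turn [-3.000e-03  1.000e-03  1.192e+00]
```

```bash
python3 -m handwheel '[[0.459,0.302,0,-0.002,0,1.192,0.5],[0.459,0.302,0,-0.002,0,1.192,0.5],[0.459,0.302,0,-0.002,0,1.192,0.5],[0.459,0.302,0,-0.002,0,1.192,0.5],[0.459,0.302,0,-0.002,0,1.192,0.5],[0.459,0.302,0,-0.002,0,1.192,0.5],[0.459,0.302,0,-0.002,0,1.192,0.5],[0.459,0.302,0,-0.002,0,1.192,0.5],[0.459,0.302,0,-0.002,0,1.192,0.5],[0.459,0.302,0,-0.002,0,1.192,0.5]]';python3 -m handwheel '[[0,0,0,0,0,0,0.5],[0,0,0,0,0,0,0.5]]'; python3 - <<'E'
from h import *
im,_=get_image("top"); cv2.imwrite("pics/t5.png",im)
for c,a,k in blobs(blue(im),100,700): print(c.round(1),a,onplane("top",c,14)[0].round(1))
E
python3 plan.py 486.6 -377.2 3 -125
```

```text
clock: 21.38
position: [484.2, -380.4, 101.7]
ee_rot: [-0.459, 0.888, 0.001, -0.002]
contact_force: [0.4, 0.7, -1.5]
gripper_width: 64.0
grasp_force: 0.0
clock: 21.62
position: [485.5, -376.3, 103.8]
ee_rot: [-0.462, 0.887, 0.0, -0.002]
contact_force: [-0.4, 1.4, -0.4]
gripper_width: 64.2
grasp_force: 0.0
[  9.2 330.6] 350.5 [315.2 564.7  14. ]
[327.2 265.2] 395.5 [462.6 -61.3  14. ]
[203.1 249.7] 353.0 [486.  174.6  14. ]
[154.3 241.9] 399.0 [498.7 270.4  14. ]
[212.1 199.4] 214.5 [583.2 161.7  14. ]
[332.  168.5] 360.0 [648.5 -66.4  14. ]
[ 18.4 143. ] 609.0 [695.6 575.9  14. ]
pos [ 485.8 -376.3  104.1] yaw -124.9 j [-0.4   0.48 -0.18  0.   -0.91 -0.22] w 64.1 f 0.0 t 21.675
shift m [ 0.     -0.0013  0.1011] turn [ 0.001 -0.002  0.002]
```

Round is about 2 mm off its pad centre, which is fine, and both blanks are unmoved. Last is the square.

```bash
python3 -m handwheel '[[0,-0.001,0.05,0,0,0,0.5],[0,-0.001,0.085,0,0,0,0.5],[0,-0.001,0.1,0,0,0,0.5],[0,-0.001,0.1,0,0,0,0.5],[0,-0.001,0.1,0,0,0,-1],[0,-0.001,0.1,0,0,0,-1],[0,-0.001,0.1,0,0,0,-1],[0,-0.001,0.1,0,0,0,-1],[0,-0.001,0.1,0,0,0,-1],[0,-0.001,0.1,0,0,0,-1]]';python3 -m handwheel '[[0,0,-0.03,0,0,0,-1],[0,0,-0.06,0,0,0,-1],[0,0,-0.1,0,0,0,-1],[0,0,-0.1,0,0,0,-1],[0,0,-0.1,0,0,0,-1],[0,0,-0.1,0,0,0,-1]]'; python3 plan.py 595 258 100 -97
```

```text
clock: 22.92
position: [487.7, -378.9, 6.5]
ee_rot: [-0.462, 0.887, -0.002, -0.0]
contact_force: [-0.6, 1.1, 6.2]
gripper_width: 34.3
grasp_force: 60.3
clock: 23.68
position: [485.6, -377.8, 103.0]
ee_rot: [-0.462, 0.887, 0.001, -0.002]
contact_force: [-0.6, 0.0, -1.3]
gripper_width: 34.1
grasp_force: 59.8
pos [ 485.6 -377.8  103. ] yaw -125.0 j [-0.4   0.48 -0.18  0.   -0.91 -0.22] w 34.1 f 59.81511890888214 t 23.675
shift m [-0.5834  0.2754  0.0025] turn [ 0.004 -0.002 -0.489]
```

```bash
python3 -m handwheel '[[-0.583,0.275,0,0.002,0,-0.489,-1],[-0.583,0.275,0,0.002,0,-0.489,-1],[-0.583,0.275,0,0.002,0,-0.489,-1],[-0.583,0.275,0,0.002,0,-0.489,-1],[-0.583,0.275,0,0.002,0,-0.489,-1],[-0.583,0.275,0,0.002,0,-0.489,-1],[-0.583,0.275,0,0.002,0,-0.489,-1],[-0.583,0.275,0,0.002,0,-0.489,-1],[-0.583,0.275,0,0.002,0,-0.489,-1],[-0.583,0.275,0,0.002,0,-0.489,-1]]';python3 -m handwheel '[[0,0,0,0,0,0,-1],[0,0,0,0,0,0,-1]]';python3 plan.py 595 258 25 -97
```

```text
clock: 24.92
position: [592.0, 239.5, 102.0]
ee_rot: [-0.663, 0.749, -0.001, -0.002]
contact_force: [0.8, 0.4, -0.1]
gripper_width: 33.9
grasp_force: 59.8
clock: 25.18
position: [591.5, 237.4, 101.8]
ee_rot: [-0.663, 0.749, -0.001, -0.002]
contact_force: [0.1, -1.0, -0.2]
gripper_width: 34.0
grasp_force: 59.8
pos [591.5 237.4 101.8] yaw -97.0 j [ 0.64  0.52 -0.12  0.   -0.93 -0.76] w 34.0 f 59.83597755432129 t 25.175
shift m [-0.0211 -0.0011  0.0767] turn [ 0.002 -0.004  0.001]
```

```bash
python3 -m handwheel '[[-0.021,-0.001,0.02,0.002,-0.003,0,-1],[-0.021,-0.001,0.05,0.002,-0.003,0,-1],[-0.021,-0.001,0.077,0.002,-0.003,0,-1],[-0.021,-0.001,0.077,0.002,-0.003,0,-1],[-0.021,-0.001,0.077,0.002,-0.003,0,-1]]';python3 plan.py 595 258 13.2 -97;  python3 - <<'E'
from h import *
im,_=get_image("scene")
cv2.imwrite("pics/s6z.png",cv2.convertScaleAbs(cv2.resize(im[190:265,335:475],None,fx=5,fy=5,interpolation=cv2.INTER_CUBIC),alpha=1.2))
E
```

```text
clock: 25.8
position: [596.6, 258.2, 26.7]
ee_rot: [-0.663, 0.749, -0.001, 0.001]
contact_force: [0.7, 0.1, -0.5]
gripper_width: 33.7
grasp_force: 59.8
pos [596.6 258.2  26.7] yaw -97.0 j [ 0.66  0.62 -0.16  0.   -0.79 -0.78] w 33.7 f 59.83585238456726 t 25.8
shift m [0.0004 0.0016 0.0135] turn [-0.003  0.001 -0.   ]
```

View pics/s6z.png

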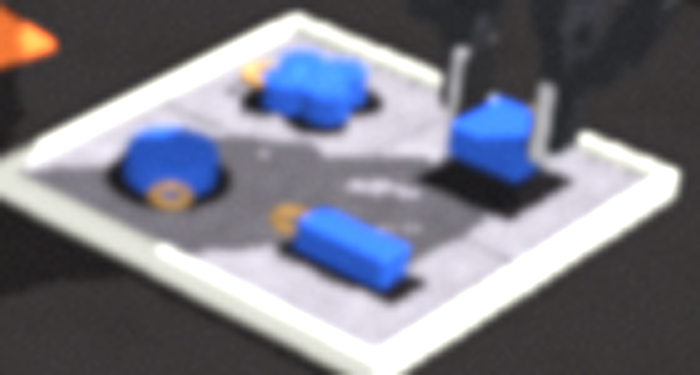

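The square is held level above its silhouette (crop 495,140 over 500,185), and the other three lie flat. I set it down and back off.

```bash
python3 -m handwheel '[[0,0.001,0.008,0,0,0,-1],[0,0.001,0.012,0,0,0,-1],[0,0.001,0.0135,0,0,0,-1],[0,0.001,0.0135,0,0,0,-1]]'; python3 -m handwheel '[[0,0,0.001,0,0,0,-1],[0,0,0.001,0,0,0,-0.1],[0,0,0.001,0,0,0,0.2],[0,0,0.001,0,0,0,0.2],[0,0,-0.03,0,0,0,0.2],[0,0,-0.08,0,0,0,0.2],[0,0,-0.14,0,0,0,0.2],[0,0,-0.14,0,0,0,0.2]]'; python3 -m handwheel '[[-0.06,0,0,0,0,0,0.2],[-0.12,0,0,0,0,0,0.2],[-0.18,0,0,0,0,0,0.2],[-0.24,0,0,0,0,0,0.2],[-0.24,0,0,0,0,0,0.2],[-0.24,0,0,0,0,0,0.2]]'; python3 - <<'E'
from h import *
im,_=get_image("top"); sc,_=get_image("scene"); S=blobs(blue(sc),60,900)
for c,a,k in blobs(blue(im),100,700):
    P=onplane("top",c,14)[0]; q=proj("scene",P)[0]; s=min(S,key=lambda s:np.linalg.norm(s[0]-q)); T,g=tri(c,s[0])
    print(c.round(1),P.round(1),"tri",T.round(1),g.round(1))
cv2.imwrite("pics/t6.png",np.hstack([cv2.resize(im[150:300,110:350],None,fx=1.65,fy=1.65),cv2.resize(sc[180:330,250:490],None,fx=1.65,fy=1.65)]))
E
```

```text
clock: 26.35
position: [594.8, 258.4, 13.5]
ee_rot: [-0.663, 0.749, -0.001, 0.001]
contact_force: [-2.7, -0.8, 4.6]
gripper_width: 33.8
grasp_force: 60.4
clock: 27.35
position: [597.8, 260.1, 159.1]
ee_rot: [-0.663, 0.749, -0.002, 0.007]
contact_force: [-0.6, -0.1, -0.8]
gripper_width: 51.4
grasp_force: 0.0
clock: 28.1
position: [623.4, 496.3, 151.0]
ee_rot: [-0.663, 0.749, -0.001, -0.0]
contact_force: [-0.3, -0.8, 1.2]
gripper_width: 51.6
grasp_force: 0.0
[  9.1 330.5] [315.3 564.8  14. ] tri [322.2 531.6  66.9] 3.1
[327.3 265.1] [462.7 -61.4  14. ] tri [462.7 -61.9   6.7] 1.0
[203.2 249.7] [486.  174.5  14. ] tri [485.7 174.2  14.3] 0.9
[154.5 242.1] [498.3 270.   14. ] tri [498.1 270.   13.1] 0.9
[212.3 199.4] [583.  161.3  14. ] tri [582.6 161.   13.4] 1.4
[162.5 192.1] [595.6 259.7  14. ] tri [595.7 260.1  12.3] 0.7
[332.  168.5] [648.4 -66.6  14. ] tri [649.8 -67.1   7.2] 0.8
[ 19.5 142.5] [696.7 573.5  14. ] tri [679.9 537.9  67.3] 1.5
```

View pics/t6.png

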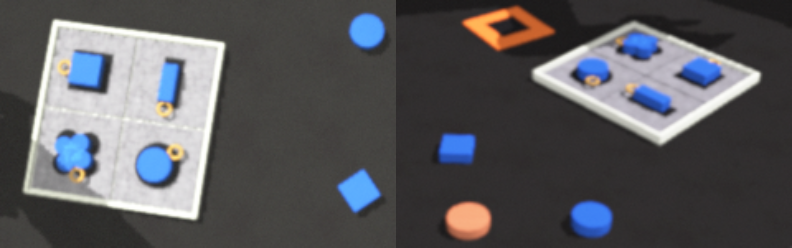

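All four lie flat within about 2 mm of their pad centres: square (85,70), bar (169,82), clover (74,152) and round (155,165). The blanks are unmoved and the gripper is clear, so I hand in.

```bash
python3 -c "
from bench import *
print(job_done())"
```

```text
the job is handed in; nothing more can be done
None
```

I packed all four ringed pendants flat on their matching pads, each within about 2 mm of centre by the final camera check, with the bar along its silhouette and both blanks unmoved, and handed the job in at about 28 s; no verdict was returned.

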